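Unload the blotting press onto the sloped draining rack

ROBOT

A 7-joint arm with a two-finger parallel gripper is mounted at the origin on the work surface. World frame = base frame: x ahead of the robot, y to its left, z up, the work surface at z = 0. Lengths are in mm, angles in rad, forces in N, time in s.
With the tool pointing down it reaches from about 400 to 875 mm from the base axis. Payload 6.5 kg.
Tool frame: the origin (TCP) lies at the very end of the fingers, on their centre line; the grasp point (between the pads) lies 19 mm behind it; z points along the fingers, y is the direction in which the jaws open and shut (so a half turn about z gives the same grasp; the last joint's range is limited). The gripper opens to 88 mm and grips with 3 to 60 N. Pads are 18 mm wide; open, the fingers measure 123 mm over their backs; the gripper's body (75 mm by 187 mm) begins 45 mm behind the grasp point.
Start: joints at [-1.255, 0.536, -0.004, 1.538, 0.003, 1.067, -0.071], TCP at [242.179, 603.191, 238.716] pointing down, gripper open.
Joint ranges: [-2.7, 2.7], [-0.37, 2.16], [-1.27, 1.26], [0.24, 2.4], [-1.31, 4.45], [0.19, 1.91], [-2.76, 2.76]. Speed limits (rad/s): [2.39, 2.39, 3.14, 3.14, 3.14, 3.14, 3.14].

INTERFACE

Orientations are given as a unit quaternion [x, y, z, w].
In Python, from bench import get_state, imaging, ticket, finder gives the robot as it stands. The module is installed in compiled form; this text tells all that it offers.
- The arm moves only by the tool apply_moves, never from a script. Its argument "deltas" is a list that holds one entry, the list of rows, each a list of 5 numbers: the shift along the tool's x, y, z in cm, then the turn about the tool's z in rad, then the closure in counts, from 0 (fully open) to 255 (shut). In form: [[[x, y, z, turn, hand], ...]]. A call has 1 to 8 rows; each row is the pose to reach, as a shift and turn from the pose commanded when the call began, along the tool's axes at that moment; what a row does not reach only later rows make up. A row lasts 1/12 s, in which the tool goes at most 41.7 mm and 7.16 degrees, less where a joint would pass 70% of its speed; a pose out of reach is approached as far as the arm can. A call with a gripper value outside its range is refused whole. The fingers move at their own pace and stop on an object; "squeeze" is the grip in N (left out, the last holds). Time passes only in rows, so rows that repeat a pose let the fingers close. It gives the time, the measured TCP pose, the force and the opening at its end, in the units of the state.
- get_state(): the state, without advancing time (a new reading comes with each control period).
- imaging.capture(name): name is "side" or "top" or "wrist"; returns a dict with "color" (384x512x3 uint8, red, green, blue), "K" (3x3 intrinsics, pixels), "camera_from_world" (4x4, takes a point from world to camera coordinates); the wrist camera has in their place "mount" (4x4, takes a point from camera to tool coordinates, whose origin is the TCP and whose axes are the flange's). Camera axes: x right, y down, z forward; pixel columns grow to the right and rows downward; lengths in mm; the calibration is good to about 2 mm. A picture is of the moment at which its call begins: read the wrist's pose just before it. There is no depth.
- ticket.close_job(): hands the job in, once; it reports no verdict.
Trained networks look in the newest picture that a camera, given by its name, has taken for a name from the list of things; names that differ only in an ending like _2 or _b are one class to them, and where a whole thing is asked for, a point or a joint stands for the part that bears it (a point fixed in the world has none). Each returns a list of dicts, best first, with "confidence" (0 to 1); they miss things now and then, are a little off and sometimes report something else, mostly with a low value. They report only what shows in the picture. A call takes as long as a camera call. They do not tell look-alikes from the thing itself.
- finder.boxes_of(camera, name): "location" ([x, y, z] in mm, in world coordinates, good to about 4 mm: the middle of the surface that is visible of it).
- finder.tip_of(camera, name): "location" ([x, y, z] in mm, in world coordinates, good to about 4 mm: a listed point, or the origin of a listed thing).
The state is a dict: "clock": time; "qpos": joint angles; "qd": joint speeds; "effort": joint torques, N m; "tcp_pos": TCP position; "orientation": TCP orientation; "ft_force": force on the tool from outside, world axes, zero at the start; "wrist_torque": the same for the moment, N m; "finger_gap": opening from 0.0 (shut) to 1.0 (fully open).
Only numpy, scipy, OpenCV 4.12 (cv2) and the standard library are available. Lean on these libraries where they do the work, as an engineer would, in place of code of your own. Each camera call takes 0.05 s, during which the arm holds its last target. There are 200 camera calls.

TASK

Unload the blotting press: turn its brass wing nut anticlockwise as far as it goes so that its tongue swings clear, and only then raise the hold-down frame until it stands up by itself. Lay every cassette from the press on the sloped draining rack, each lying flat across both steel rails, straight down the slope, low end at the stop bar, and side by side with a gap between cassettes; when all are on the rack, fold the frame fully down over the empty press again and turn the nut back clockwise until it is tight. Leave the other things on the bench where they are.

Things in the scene. Friction and masses are not known exactly. Their poses are not given: they have to be found in the camera images.
- press: fixed blotting press, left or right of the robot, yaw varies. Origin on the bench, x to its back (away from the robot), y left, z up. Aluminium plate 8 mm thick, x -90 to 125, y +-160 mm; cassettes lie on it side by side, 90 mm apart, along x. Two hinge blocks 30 wide, 34 high at x 130, y +-135. In front a foot plate 10 mm thick (x -135 to -85, y +-68) carries the wing nut
- pin_l (a point): top of the left of two guard pins beside the wing nut: diameter 11 mm, 88 mm high, at press x -118, y 56 mm; its twin stands at y -56. They bound the room for fingers: fingers opened wide along the press's y hit them
- nut (a joint): angle of the wing nut, rad: 0 to 0.3 at the start (tight: the tongue under it lies over the frame's front bar), grows anticlockwise seen from above to its stop at 2.4; loose, tongue clear, above 2.0; tight below 0.3. Turns stiffly with 0.1 N m and stays where it is left. Axis upright at press x -118, y 0 mm
- wing_a (a point): point on one wing of the wing nut, 26 mm from its axis. The brass wings form one upright bar 60 mm long, 9 mm thick, from 60 to 88 mm above the bench; this point is at mid height, 74 mm above the bench. Under the wings are a hub of radius 10 mm and the tongue (top 52 mm above the bench)
- wing_b (a point): the same on the opposite wing; the nut's axis is midway between wing_a and wing_b
- frame (a joint): angle of the hold-down frame, rad: 0 folded down, grows as its front bar is raised, stop at 1.6; above 1.25 it counts as raised. Hinge line parallel to press y through press x 130, z 34 mm. Friction of 0.6 N m holds it where it is left (3 to 5 N at the front bar moves it)
- frame_grip (a point): point on the axis of the frame's front bar, at press y 85 mm. The bar: round steel rod, diameter 14 mm, parallel to press y from y -135 to 135, 215 mm from the hinge line; folded down it is at press x -85, 34 mm above the bench, and can be pinched from above here or at y -85. Side arms 12 wide at y +-135; a press bar 24 wide, 10 thick 110 mm from the hinge line passes 4 to 7 mm over the cassettes
- rack: fixed draining rack, left or right of the robot, yaw varies. Origin on the bench, x away from the robot and up the slope, y left, z up. Two steel rails, diameter 10 mm, parallel to y from y -165 to 165 mm: low one's axis at x -35, z 62.5, high one's at x 35, z 97.5 mm: slope 0.464 rad (26.6 deg). Blue end plates at y +-168, up to 125 mm high. Nothing under the rails; room for cassettes at y -95, 0, 95
- stop_mid (a point): middle of the axis of the rack's stop bar (diameter 10 mm, parallel to rack y, at rack x -82, z 53.7 mm), which stops the low end of what lies on the rails. A cassette against it has its centre at about rack x -10, z 88 mm, and may lie up to 30 mm higher up the slope
- cassette1: blotting cassette, a flat black plastic bar with two white windows, 150 (x) by 40 (y) by 14 (z) mm, 0.1 kg; origin at its centre, x along its length, z across its thickness; both faces and both ends alike. It starts lying flat on the press's plate under the frame (origin 15 mm above the bench). 2 or 3 of the three cassettes are present
- cassette2: blotting cassette, a flat black plastic bar with two white windows, 150 (x) by 40 (y) by 14 (z) mm, 0.1 kg; origin at its centre, x along its length, z across its thickness; both faces and both ends alike. It starts lying flat on the press's plate under the frame (origin 15 mm above the bench). 2 or 3 of the three cassettes are present
- cassette3: blotting cassette, a flat black plastic bar with two white windows, 150 (x) by 40 (y) by 14 (z) mm, 0.1 kg; origin at its centre, x along its length, z across its thickness; both faces and both ends alike. It starts lying flat on the press's plate under the frame (origin 15 mm above the bench). 2 or 3 of the three cassettes are present
- beaker: white beaker, 56 mm across, 70 high, bystander, origin at its underside
- tip_box: orange tip box 80 x 60 x 50 mm, bystander, origin at its underside
- reagent: amber bottle, 72 mm across, 170 high, bystander, origin at its underside
There are look-alikes about, which are no part of the job. Leave any blue or orange look-alike of the cassette1 alone.

How it is judged:
By the outcome, as a careful person would: the job done as asked, in the order asked, and still so for the second after the job is handed in, with the robot touching nothing.
Of cassette1, cassette2, cassette3 only 2 to 3 are there at a start; the rules pass over those that are not, and their reading is None.
At some moment in a run one of cassette1, cassette2, cassette3 may be knocked a few centimetres aside while the robot is not near it.
Once in a run the grip may slacken for a moment while it holds something.
It also fails if it takes over 210 s, if anything falls off the work surface, if the arm or the gripper's body presses on something with over 40 N, if the wrist force passes 120 N, or if a joint passes its speed limit or range.

## Working session

There is one attempt and no reset: what is moved stays moved. The work goes in short steps, Python scripts to look and compute and a tool call to move; the robot and the scene stay as the last step left them, time stands still between calls to the robot, and variables do not carry over. Pictures are saved under pics/ and viewed, about 12 in all and at most 16, crops included, and the job is handed in when it is done.

Besides the shell and the picture viewer there is one more tool, called after ">>>" by a JSON object that holds its "api" and its "payload". apply_moves: Moves the arm, as the interface text tells. Its arguments: {"type":"object","properties":{"deltas":{"type":"array"},"squeeze":{"type":"number"}},"required":["deltas"]}

```bash
ls; mkdir -p pics; cat > h.py <<'E'
from bench import get_state, imaging, ticket, finder
import numpy as np, cv2
from scipy.spatial.transform import Rotation as R
def snap(c,fn=None):
    d=imaging.capture(c)
    if fn: cv2.imwrite('pics/'+fn,cv2.cvtColor(d['color'],cv2.COLOR_RGB2BGR))
    return d
def st():
    s=get_state(); print('t',round(s['clock'],2),'tcp',np.round(s['tcp_pos'],1),'q',np.round(s['orientation'],4),'gap',round(s['finger_gap'],3),'F',np.round(s['ft_force'],1),'qp',np.round(s['qpos'],2)); return s
def show(f,c,n,k=4):
    for r in f(c,n)[:k]: print(c,n,np.round(r['location'],1),round(r['confidence'],2))
E
python3 - <<'E'
from h import *
s=st(); print(R.from_quat(s['orientation']).as_matrix().round(3))
for c in ['top','side','wrist']:
    snap(c,c+'0.png')
    for n in ['pin_l','wing_a','frame_grip','stop_mid','cassette1','press','rack','beaker','tip_box','reagent']:
        if c!='wrist' or n in('pin_l','wing_a','frame_grip','cassette1','stop_mid'): show(finder.tip_of,c,n)
E
```

```text
pics
t 0.0 tcp [242.  602.6 237.9] q [ 1.897e-01  9.818e-01 -8.000e-04 -1.000e-04] gap 1.002 F [ 0.6 -0.4  0. ] qp [-1.26  0.54 -0.    1.54  0.    1.07 -0.07]
[[-0.928  0.372 -0.001]
 [ 0.372  0.928 -0.002]
 [-0.    -0.002 -1.   ]]
top pin_l [ 399.5 -168.2   92.5] 0.71
top wing_a [ 424.4 -201.9   72.5] 0.65
top wing_a [ 386.7 -239.1   73. ] 0.46
top frame_grip [ 438.2 -137.5   35.2] 0.93
top stop_mid [419.3 219.5  50. ] 0.82
top cassette1 [ 302.6 -467.5    6.4] 0.9
top cassette1 [ 530.3 -304.3   17.8] 0.85
top cassette1 [ 231.6 -292.4    5.4] 0.78
top cassette1 [ 540.3 -218.1   12.8] 0.76
top press [ 528.2 -217.8   -1.7] 0.92
top rack [503.8 213.6  -4.9] 0.85
top beaker [578.9   3.7   3.5] 0.49
top tip_box [ 4.277e+02  2.400e+00 -3.000e-01] 0.73
top tip_box [8.215e+02 2.900e+01 5.000e-01] 0.56
top reagent [818.2  30.3   2.3] 0.7
top reagent [ 402.9 -169.9   91.2] 0.47
top reagent [ 4.289e+02  1.100e+00 -2.000e-01] 0.22
side pin_l [ 401.1 -169.3   89.4] 0.97
side pin_l [ 542.4 -217.8   12.1] 0.67
side wing_a [ 387.6 -236.6   77.5] 0.52
side frame_grip [ 434.8 -136.1   34.5] 0.59
side stop_mid [417.6 219.6  51.1] 0.69
side cassette1 [ 308.2 -464.7    9.2] 0.94
side cassette1 [ 532.5 -309.2   15.2] 0.88
side cassette1 [ 228.4 -298.8    8.9] 0.81
side cassette1 [650.8 155.3   5.3] 0.8
side press [ 519.7 -219.7    1. ] 0.65
side rack [504.8 215.6  -0.9] 0.92
side rack [584.1  -0.6   3.7] 0.68
side rack [ 403.9 -172.7   88.5] 0.18
side beaker [585.3   2.    3.2] 0.6
side tip_box [433.8   3.9   4.5] 0.95
side tip_box [417.2 215.4  52.3] 0.27
side reagent [822.4  27.2  -5.9] 0.9
```

View pics/top0.png

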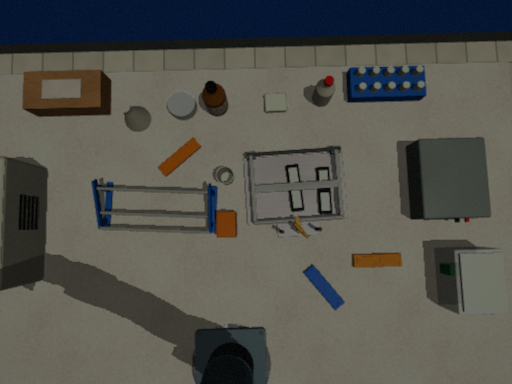

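View pics/side0.png

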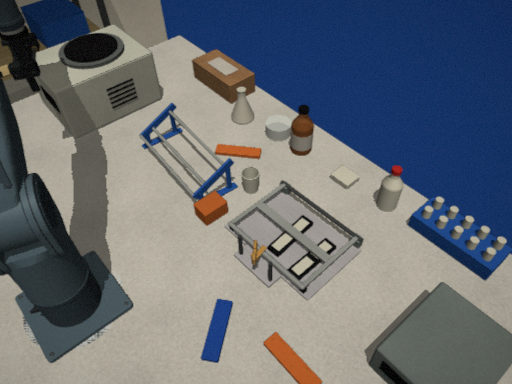

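The top view shows the press at px (295,187) with two black cassettes with white windows at px (295,187) and (325,190). These are the only candidates that fit. The look-alikes, blue at (323,286) and orange at (377,260) and (180,156), lie on the bench and stay there. The rack is at px (157,210). I'm moving over the press for a closer look.

>>> {"api": "apply_moves", "payload": {"deltas": [[[-18.5,-8.9,0,0,0],[-18.5,-8.9,0,0,0],[-18.5,-8.9,0,0,0],[-18.5,-8.9,0,0,0],[-18.5,-8.9,0,0,0],[-18.5,-8.9,0,0,0]]]}}

```text
clock: 1.9
tcp_pos: [388.3, 443.8, 239.0]
orientation: [0.196, 0.981, -0.002, 0.002]
ft_force: [0.8, -1.4, 0.9]
finger_gap: 1.002
```

>>> {"api": "apply_moves", "payload": {"deltas": [[[-18.5,-8.9,-4,0,0],[-18.5,-8.9,-4,0,0],[-18.5,-8.9,-4,0,0],[-18.5,-8.9,-4,0,0],[-18.5,-8.9,-4,0,0],[-18.5,-8.9,-4,0,0]]]}}

```text
clock: 2.4
tcp_pos: [526.2, 291.7, 280.7]
orientation: [0.196, 0.981, -0.001, 0.003]
ft_force: [0.5, -1.8, 0.4]
finger_gap: 0.999
```

>>> {"api": "apply_moves", "payload": {"deltas": [[[-7.5,-24,-3,0,0],[-7.5,-24,-3,0,0],[-7.5,-24,-3,0,0],[-7.5,-24,-3,0,0],[-7.5,-24,-3,0,0],[-7.5,-24,-3,0,0],[-7.5,-24,-3,0,0]]]}}

```text
clock: 2.98
tcp_pos: [499.3, 41.2, 310.0]
orientation: [0.195, 0.981, -0.001, 0.001]
ft_force: [0.5, -0.5, -0.5]
finger_gap: 0.997
```

>>> {"api": "apply_moves", "payload": {"deltas": [[[-7.5,-24,-3,0.9,0],[-7.5,-24,-3,0.9,0],[-7.5,-24,-3,0.9,0],[-7.5,-24,-3,0.9,0],[-7.5,-24,-3,0.9,0],[-7.5,-24,-3,0.9,0],[-7.5,-24,-3,0.9,0],[-7.5,-24,-3,0.9,0]]]}}

```text
clock: 3.65
tcp_pos: [479.3, -203.7, 339.2]
orientation: [0.602, 0.798, -0.0, 0.001]
ft_force: [-0.3, 0.4, 0.1]
finger_gap: 0.996
```

```bash
python3 - <<'E'
from h import *
s=st(); print(R.from_quat(s['orientation']).as_matrix().round(3))
d=snap('wrist','w1.png'); print(d['mount'].round(2),d['K'].round(1))
for n in ['pin_l','wing_a','frame_grip','cassette1','press']: show(finder.tip_of,'wrist',n)
E
```

```text
t 3.65 tcp [ 479.3 -203.7  339.2] q [ 6.020e-01  7.985e-01 -2.000e-04  7.000e-04] gap 0.996 F [-0.3  0.4  0.1] qp [-0.1   0.22  0.5   1.78 -0.12  1.17  0.71]
[[-0.275  0.961  0.001]
 [ 0.961  0.275 -0.001]
 [-0.001  0.    -1.   ]]
[[   0.     -0.95   -0.32   84.2 ]
 [   1.      0.      0.      0.67]
 [  -0.     -0.32    0.95 -145.57]
 [   0.      0.      0.      1.  ]] [[343.6   0.  255.4]
 [  0.  343.6 199.5]
 [  0.    0.    1. ]]
wrist pin_l [ 405.4 -165.9   84.8] 0.97
wrist pin_l [ 524. -216.    1.] 0.16
wrist wing_a [ 426.8 -206.2   70.8] 0.77
wrist wing_a [ 388.1 -238.7   75.2] 0.55
wrist frame_grip [ 434.9 -134.9   32. ] 0.85
wrist cassette1 [ 539.1 -215.4   15.4] 0.9
wrist cassette1 [ 305.9 -463.3    6.1] 0.75
wrist cassette1 [ 228.6 -295.     6.9] 0.67
wrist cassette1 [ 532.7 -307.9   18.7] 0.61
wrist press [ 5.264e+02 -2.173e+02 -2.000e-01] 0.76
wrist press [ 434.5 -137.9   32. ] 0.33
```

View pics/w1.png

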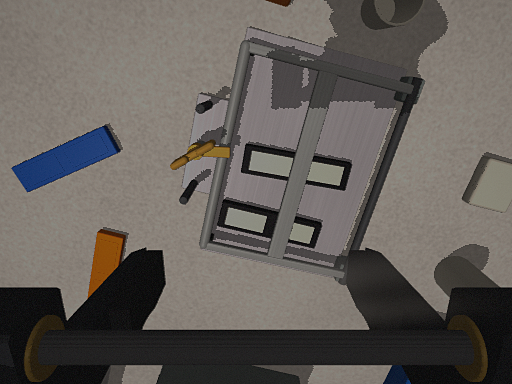

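The wrist view shows two cassettes under the frame, at px (297,167) and (270,222). The nut is at px (193,153), its pins are at (205,104) and (188,190), and the front bar runs from (247,45) to (205,245).

```bash
cat >> h.py <<'E'
def px2w(d,s,uv,z):
    T=np.eye(4); T[:3,:3]=R.from_quat(s['orientation']).as_matrix(); T[:3,3]=s['tcp_pos']
    M=T@d['mount'] if 'mount' in d else np.linalg.inv(d['camera_from_world'])
    r=M[:3,:3]@np.linalg.solve(d['K'],[uv[0],uv[1],1]); o=M[:3,3]
    return o+r*(z-o[2])/r[2]
def fit(A,B):  # 2d rigid A->B
    A=np.array(A,float);B=np.array(B,float);a=A.mean(0);b=B.mean(0)
    H=(A-a).T@(B-b); th=np.arctan2(H[0,1]-H[1,0],H[0,0]+H[1,1])
    c,q=np.cos(th),np.sin(th); Rm=np.array([[c,-q],[q,c]]); t=b-Rm@a
    print('yaw',th.round(4),'t',t.round(1),'res',np.round(B-(A@Rm.T+t),1).tolist()); return th,t
def wpt(P,x,y): c,q=np.cos(P[0]),np.sin(P[0]); return np.array([c*x-q*y,q*x+c*y])+P[1]
def delta(x,y,z,phi=None,base=None):
    """tool shift cm + turn from current (or base=(x,y,z,phi)) pose; phi = azimuth of tool x"""
    if base is None:
        s=get_state(); m=R.from_quat(s['orientation']).as_matrix(); p=s['tcp_pos']; f=np.arctan2(m[1,0],m[0,0])
    else: p=base[:3]; f=base[3]
    if phi is None: phi=f
    d=np.array([x,y,z])-p; tx=np.array([np.cos(f),np.sin(f)]); ty=np.array([np.sin(f),-np.cos(f)])
    turn=-(phi-f)
    print('delta cm',np.round([d[:2]@tx/10,d[:2]@ty/10,-d[2]/10,turn],2),'dist',np.linalg.norm(d).round()); 
E
python3 - <<'E'
from h import *
s=get_state(); d=snap('wrist')
e1=px2w(d,s,(247,45),41)[:2]; e2=px2w(d,s,(205,246),41)[:2]; pr=px2w(d,s,(183,200),60)[:2]
print(e1.round(1),e2.round(1), np.arctan2(e2[0]-e1[0],e1[1]-e2[1]))
A=[(0,0)]*3+[(-118,56)]*3+[(-85,85)]*3+[(-118,0)]*2+[(-85,135),(-85,-135)]
B=[(528.2,-217.8),(519.7,-219.7),(526.4,-217.3),(399.5,-168.2),(401.1,-169.3),(405.4,-165.9),(438.2,-137.5),(434.8,-136.1),(434.9,-134.9),(405.6,-220.5),(407.5,-222.5),e1,e2]
P=fit(A,B)
n=wpt(P,-118,0); print('nut',n,'grip',wpt(P,-85,85))
w=np.array([[424.4-386.7,-201.9+239.1],[426.8-388.1,-206.2+238.7]]); a=np.arctan2(w[:,1],w[:,0]); print('wing az',a)
delta(n[0],n[1],160,a.mean())
E
```

```text
[434.7 -80.7] [ 451.5 -350.2] 0.06245154130873701
yaw 0.0544 t [ 524.9 -216. ] res [[3.3, -1.8], [-5.2, -3.7], [1.5, -1.3], [-4.6, -1.7], [-3.0, -2.8], [1.3, 0.6], [2.8, -1.8], [-0.6, -0.4], [-0.5, 0.8], [-1.5, 1.9], [0.4, -0.1], [2.0, 5.1], [4.1, 5.2]]
nut [ 407.09572682 -222.396252  ] grip [ 435.4285128  -135.72876537]
wing az [0.7787227  0.69853861]
delta cm [-0.06 -7.63 17.86  1.13] dist 194.0
```

>>> {"api": "apply_moves", "payload": {"deltas": [[[0,-7.6,8,0.9,130],[0,-7.6,8,0.9,130],[0,-7.6,8,0.9,130],[0,-7.6,8,0.9,130],[0,-7.6,8,0.9,130],[0,-7.6,8,0.9,130],[0,-7.6,8,0.9,130],[0,-7.6,8,0.9,130]]]}}

```text
clock: 4.67
tcp_pos: [407.0, -222.2, 258.7]
orientation: [0.888, 0.46, 0.0, -0.0]
ft_force: [-0.3, 0.2, -1.1]
finger_gap: 0.489
```

>>> {"api": "apply_moves", "payload": {"deltas": [[[0,0,7,0.23,130],[0,0,7,0.23,130],[0,0,7,0.23,130],[0,0,7,0.23,130]]]}}

```text
clock: 5.0
tcp_pos: [406.0, -222.3, 188.3]
orientation: [0.933, 0.36, -0.001, -0.001]
ft_force: [-0.2, -0.2, -0.5]
finger_gap: 0.486
```

```bash
python3 - <<'E'
from h import *
s=st()
d=snap('wrist','w2.png')
for n in ['pin_l','wing_a','wing_b','nut','frame_grip']: show(finder.tip_of,'wrist',n)
E
```

```text
t 5.0 tcp [ 406.  -222.3  188.3] q [ 9.331e-01  3.595e-01 -1.400e-03 -8.000e-04] gap 0.486 F [-0.2 -0.2 -0.5] qp [-0.14  0.34  0.65  2.09 -0.29  0.8  -0.15]
wrist pin_l [ 403.8 -168.8   85.8] 0.9
wrist wing_a [ 392.3 -240.    76.4] 0.79
wrist wing_a [ 426.6 -203.5   75.8] 0.66
wrist wing_b [ 392.3 -240.    76.4] 0.79
wrist wing_b [ 426.6 -203.5   75.8] 0.66Traceback (most recent call last):
  File "<stdin>", line 4, in <module>
  File "h.py", line 11, in show
    for r in f(c,n)[:k]: print(c,n,np.round(r['location'],1),round(r['confidence'],2))
             ~^^^^^
ValueError: it knows: beaker, cassette, frame_grip, pin, press, rack, reagent, stop_mid, tip_box, wing
```

View pics/w2.png

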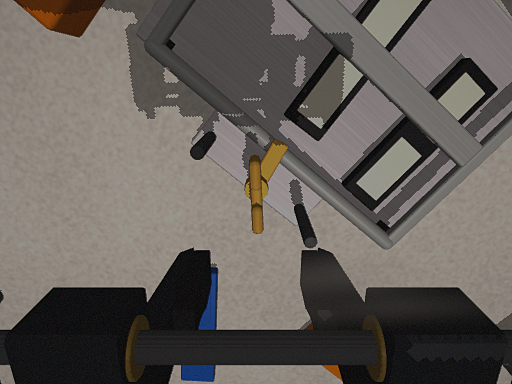

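The view from above the nut shows the wing bar at px (255,157)-(258,232), nearly in line with the jaws, and clear of the pins at (203,145) and (308,235). I'm going down to pinch it.

>>> {"api": "apply_moves", "payload": {"deltas": [[[0.15,0.13,4,-0.03,130],[0.15,0.13,7,-0.03,130],[0.15,0.13,9,-0.03,130],[0.15,0.13,10.5,-0.03,130],[0.15,0.13,11.5,-0.03,130],[0.15,0.13,12.2,-0.03,130],[0.15,0.13,12.2,-0.03,130]]], "squeeze": 40}}

```text
clock: 5.78
tcp_pos: [409.0, -222.8, 66.6]
orientation: [0.929, 0.371, 0.0, -0.0]
ft_force: [0.2, 0.7, 0.2]
finger_gap: 0.49
```

>>> {"api": "apply_moves", "payload": {"deltas": [[[0,0,0,0,255],[0,0,0,0,255],[0,0,0,0,255],[0,0,0,0,255],[0,0,0,0,255],[0,0,0,0,255]]], "squeeze": 40}}

```text
clock: 6.28
tcp_pos: [407.5, -221.3, 66.8]
orientation: [0.929, 0.371, -0.001, -0.002]
ft_force: [-4.1, 4.7, 8.6]
finger_gap: 0.101
```

```bash
python3 - <<'E'
from h import *
s=st(); print(s['wrist_torque'])
E
```

```text
t 6.28 tcp [ 407.5 -221.3   66.8] q [ 9.285e-01  3.712e-01 -6.000e-04 -1.900e-03] gap 0.101 F [-4.1  4.7  8.6] qp [ 0.03  0.57  0.47  2.15 -0.5   0.54  0.06]
[1.02886098 1.14640123 0.06856981]
```

>>> {"api": "apply_moves", "payload": {"deltas": [[[0,-0.12,0,-0.1,255],[0,-0.12,0,-0.2,255],[0,-0.12,0,-0.3,255],[0,-0.12,0,-0.4,255],[0,-0.12,0,-0.5,255],[0,-0.12,0,-0.6,255],[0,-0.12,0,-0.7,255],[0,-0.12,0,-0.8,255]]]}}

```text
clock: 6.95
tcp_pos: [406.2, -220.7, 66.8]
orientation: [0.709, 0.705, -0.0, -0.002]
ft_force: [-4.8, 4.8, 8.4]
finger_gap: 0.096
```

```bash
python3 - <<'E'
from h import *
s=st(); print(s['wrist_torque'])
E
```

```text
t 6.95 tcp [ 406.2 -220.7   66.8] q [ 7.093e-01  7.049e-01 -2.000e-04 -2.000e-03] gap 0.096 F [-4.8  4.8  8.4] qp [ 0.19  0.53  0.26  2.14 -0.27  0.5   0.65]
[ 0.68652511  1.13735574 -0.04302163]
```

>>> {"api": "apply_moves", "payload": {"deltas": [[[0,0,0,-0.1,255],[0,0,0,-0.2,255],[0,0,0,-0.3,255],[0,0,0,-0.4,255],[0,0,0,-0.5,255],[0,0,0,-0.6,255],[0,0,0,-0.7,255],[0,0,0,-0.8,255]]]}}

```text
clock: 7.62
tcp_pos: [404.9, -221.2, 66.8]
orientation: [0.379, 0.925, -0.0, -0.003]
ft_force: [-7.7, 3.2, 11.5]
finger_gap: 0.098
```

>>> {"api": "apply_moves", "payload": {"deltas": [[[0,0,0,-0.08,255],[0,0,0,-0.16,255],[0,0,0,-0.24,255],[0,0,0,-0.32,255],[0,0,0,-0.4,255],[0,0,0,-0.45,255],[0,0,0,-0.5,255],[0,0,0,-0.5,255]]]}}

```text
clock: 8.28
tcp_pos: [404.4, -222.0, 66.8]
orientation: [0.14, 0.99, 0.0, -0.003]
ft_force: [-9.4, 1.0, 12.9]
finger_gap: 0.095
```

```bash
python3 - <<'E'
from h import *
s=st(); print(s['wrist_torque']); m=R.from_quat(s['orientation']).as_matrix(); print('phi',np.arctan2(m[1,0],m[0,0]))
E
```

```text
t 8.28 tcp [ 404.4 -222.    66.8] q [ 0.1399  0.9902  0.     -0.0031] gap 0.095 F [-9.4  1.  12.9] qp [ 0.47  0.52 -0.08  2.13  0.08  0.51  1.61]
[0.12968224 1.84167377 0.0313341 ]
phi 2.8608078704742934
```

>>> {"api": "apply_moves", "payload": {"deltas": [[[0.1,0,-0.1,-0.05,255],[0.15,0,-0.1,-0.1,255],[0.15,0,-0.1,-0.15,255],[0.15,0,-0.1,-0.2,255],[0.15,0,-0.1,-0.2,255]]]}}

```text
clock: 8.7
tcp_pos: [404.3, -222.2, 66.9]
orientation: [0.042, 0.999, 0.0, -0.002]
ft_force: [-2.4, -3.5, -7.6]
finger_gap: 0.1
```

```bash
python3 - <<'E'
from h import *
s=st(); print(s['wrist_torque']); m=R.from_quat(s['orientation']).as_matrix(); print('phi',np.arctan2(m[1,0],m[0,0]))
E
```

```text
t 8.7 tcp [ 404.3 -222.2   66.9] q [ 4.170e-02  9.991e-01  1.000e-04 -1.700e-03] gap 0.1 F [-2.4 -3.5 -7.6] qp [ 0.51  0.52 -0.13  2.13  0.14  0.51  1.77]
[-0.69131015  0.53899403 -0.66722587]
phi 3.058159504285769
```

The wrist moment jumped to -0.67 N m after about 2.3 rad of turning, so the nut is at its stop. I'm releasing it and going to the frame bar.

>>> {"api": "apply_moves", "payload": {"deltas": [[[0,0,0,0.03,130],[0,0,0,0.03,130],[0,0,0,0.03,130],[0,0,-4,0.03,130],[0,0,-8,0.03,130],[0,0,-12,0.03,130],[0,0,-12,0.03,130]]]}}

```text
clock: 9.28
tcp_pos: [411.2, -223.0, 194.7]
orientation: [0.056, 0.998, -0.002, 0.006]
ft_force: [1.1, -0.5, 0.7]
finger_gap: 0.487
```

>>> {"api": "apply_moves", "payload": {"deltas": [[[-2.1,10.8,0,0.9,130],[-2.1,10.8,0,0.9,130],[-2.1,10.8,0,0.9,130],[-2.1,10.8,0,0.9,130],[-2.1,10.8,0,0.9,130],[-2.1,10.8,0,0.9,130],[-2.1,10.8,0,0.9,130],[-2.1,10.8,0,0.9,130]]]}}

```text
clock: 9.95
tcp_pos: [440.1, -115.9, 188.2]
orientation: [0.487, 0.873, 0.0, 0.001]
ft_force: [-0.2, 0.2, -0.2]
finger_gap: 0.49
```

>>> {"api": "apply_moves", "payload": {"deltas": [[[0,0,0,0.5,130],[0,0,0,0.5,130],[0,0,0,0.5,130],[0,0,0,0.5,130],[0,0,0,0.5,130]]]}}

```text
clock: 10.37
tcp_pos: [440.1, -116.0, 188.2]
orientation: [0.687, 0.726, 0.0, 0.001]
ft_force: [0.2, -0.6, 1.0]
finger_gap: 0.49
```

```bash
python3 - <<'E'
from h import *
s=st()
d=snap('wrist','w3.png')
for n in ['pin_l','wing_a','frame_grip','cassette1']: show(finder.tip_of,'wrist',n)
P=(0.057,np.array([525.,-217.]))
w=wpt(P,-85,105); delta(w[0],w[1],24,np.pi/2+0.057)
E
```

```text
t 10.37 tcp [ 440.1 -116.   188.2] q [6.872e-01 7.265e-01 5.000e-04 6.000e-04] gap 0.49 F [ 0.2 -0.6  1. ] qp [ 0.12  0.28  0.04  2.09 -0.02  0.78  0.23]
wrist pin_l [ 403.2 -168.    82.3] 0.81
wrist wing_a [ 431.6 -224.    75.2] 0.94
wrist frame_grip [ 432.8 -132.6   31.7] 0.97
wrist cassette1 [ 539.4 -215.7   17.5] 0.62
wrist cassette1 [431.1   2.6   4.6] 0.36
delta cm [-0.03 -0.54 16.38  0.  ] dist 164.0
```

View pics/w3.png

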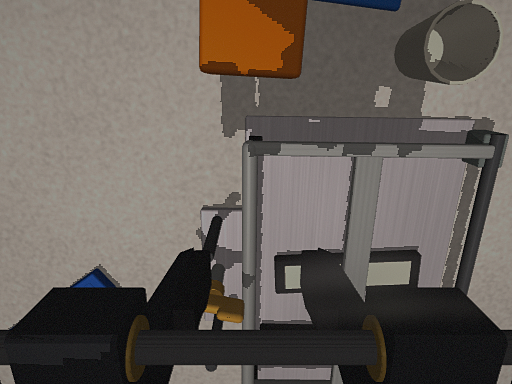

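The wrist view shows the bar at px column 250, between the jaws, with clear space at the chosen grip point. The nut's wings now lie along x. I'm going down to pinch the bar.

>>> {"api": "apply_moves", "payload": {"deltas": [[[0,-0.6,4,0,130],[0,-0.6,8,0,130],[0,-0.6,11,0,130],[0,-0.6,13,0,130],[0,-0.6,15,0,130],[0,-0.6,16.2,0,130],[0,-0.6,16.2,0,130]]], "squeeze": 15}}

```text
clock: 11.2
tcp_pos: [431.9, -116.5, 23.7]
orientation: [0.685, 0.728, -0.001, -0.002]
ft_force: [-0.2, 0.5, 0.1]
finger_gap: 0.489
```

>>> {"api": "apply_moves", "payload": {"deltas": [[[0,0,0,0,255],[0,0,0,0,255],[0,0,0,0,255],[0,0,0,0,255],[0,0,0,0,255],[0,0,0,0,255]]], "squeeze": 15}}

```text
clock: 11.7
tcp_pos: [434.8, -117.0, 26.5]
orientation: [0.686, 0.728, 0.001, 0.001]
ft_force: [2.0, -0.1, 3.2]
finger_gap: 0.151
```

```bash
python3 - <<'E'
from h import *
s=st(); c0=s['tcp_pos']
for a in np.linspace(0.1,1.45,16):
    print(round(a,2),'y',round(21.5*(1-np.cos(a)),1),'z',round(-21.5*np.sin(a),1))
E
```

```text
t 11.7 tcp [ 434.8 -117.    26.5] q [0.6859 0.7277 0.0009 0.0012] gap 0.151 F [ 2.  -0.1  3.2] qp [ 0.15  0.59  0.02  2.17 -0.03  0.38  0.25]
0.1 y 0.1 z -2.1
0.19 y 0.4 z -4.1
0.28 y 0.8 z -5.9
0.37 y 1.5 z -7.8
0.46 y 2.2 z -9.5
0.55 y 3.2 z -11.2
0.64 y 4.3 z -12.8
0.73 y 5.5 z -14.3
0.82 y 6.8 z -15.7
0.91 y 8.3 z -17.0
1.0 y 9.9 z -18.1
1.09 y 11.6 z -19.1
1.18 y 13.3 z -19.9
1.27 y 15.1 z -20.5
1.36 y 17.0 z -21.0
1.45 y 18.9 z -21.3
```

>>> {"api": "apply_moves", "payload": {"deltas": [[[0,0.1,-2.1,0,255],[0,0.4,-4.1,0,255],[0,0.8,-5.9,0,255],[0,1.5,-7.8,0,255],[0,2.2,-9.5,0,255],[0,3.2,-11.2,0,255],[0,4.3,-12.8,0,255],[0,4.3,-12.8,0,255]]], "squeeze": 20}}

```text
clock: 12.37
tcp_pos: [475.7, -115.3, 155.8]
orientation: [0.686, 0.727, -0.001, -0.001]
ft_force: [-6.6, -1.5, 5.5]
finger_gap: 0.148
```

```bash
python3 - <<'E'
from h import *
s=st()
E
```

```text
t 12.37 tcp [ 475.7 -115.3  155.8] q [ 6.862e-01  7.274e-01 -1.100e-03 -5.000e-04] gap 0.148 F [-6.6 -1.5  5.5] qp [ 0.11  0.39  0.04  2.03 -0.02  0.73  0.22]
```

>>> {"api": "apply_moves", "payload": {"deltas": [[[0,1.2,-1.5,0,255],[0,2.5,-2.9,0,255],[0,4.0,-4.2,0,255],[0,5.6,-5.3,0,255],[0,7.3,-6.3,0,255],[0,9.0,-7.1,0,255],[0,10.8,-7.7,0,255],[0,10.8,-7.7,0,255]]]}}

```text
clock: 13.03
tcp_pos: [586.7, -110.5, 234.5]
orientation: [0.686, 0.727, 0.0, 0.003]
ft_force: [-4.3, -4.2, 21.6]
finger_gap: 0.152
```

>>> {"api": "apply_moves", "payload": {"deltas": [[[0,1.0,-0.3,0,255],[0,1.9,-0.5,0,255],[0,2.9,-0.7,0,255],[0,3.8,-0.8,0,255],[0,3.8,-0.8,0,255]]]}}

```text
clock: 13.45
tcp_pos: [623.8, -109.0, 241.4]
orientation: [0.687, 0.727, -0.0, 0.003]
ft_force: [-0.9, -5.3, 11.7]
finger_gap: 0.152
```

```bash
python3 - <<'E'
from h import *
s=st()
E
```

```text
t 13.45 tcp [ 623.8 -109.   241.4] q [ 6.867e-01  7.269e-01 -2.000e-04  2.800e-03] gap 0.152 F [-0.9 -5.3 11.7] qp [ 0.06  0.5   0.05  1.59 -0.03  1.05  0.18]
```

>>> {"api": "apply_moves", "payload": {"deltas": [[[0,0,0,0,120],[0,0,0,0,120],[0,0,0,0,120],[0,0,0,0,120],[0,0,-4,0,120],[0,0,-8,0,120],[0,0,-8,0,120]]]}}

```text
clock: 14.03
tcp_pos: [625.4, -106.0, 326.5]
orientation: [0.686, 0.728, 0.004, 0.005]
ft_force: [1.4, -0.4, 2.0]
finger_gap: 0.528
```

>>> {"api": "apply_moves", "payload": {"deltas": [[[-14.6,-9.6,4,-0.8,60],[-14.6,-9.6,4,-0.8,60],[-14.6,-9.6,4,-0.8,60],[-14.6,-9.6,4,-0.8,60],[-14.6,-9.6,4,-0.8,60],[-14.6,-9.6,4,-0.8,60],[-14.6,-9.6,4,-0.8,60]]]}}

```text
clock: 14.62
tcp_pos: [533.5, -258.6, 278.1]
orientation: [0.347, 0.938, -0.0, -0.001]
ft_force: [-0.1, 0.6, 0.6]
finger_gap: 0.764
```

>>> {"api": "apply_moves", "payload": {"deltas": [[[0,0,0,-0.77,60],[0,0,0,-0.77,60],[0,0,0,-0.77,60],[0,0,0,-0.77,60],[0,0,0,-0.77,60],[0,0,0,-0.77,60],[0,0,0,-0.77,60]]]}}

```text
clock: 15.2
tcp_pos: [534.7, -256.9, 278.4]
orientation: [-0.032, 0.999, 0.0, -0.0]
ft_force: [-0.4, 0.4, 0.5]
finger_gap: 0.764
```

```bash
python3 - <<'E'
from h import *
s=st()
d=snap('wrist','w4.png'); t=snap('top','top4.png')
for n in ['cassette1','frame_grip']:
  show(finder.tip_of,'wrist',n); show(finder.tip_of,'top',n)
show(finder.boxes_of,'wrist','cassette1');show(finder.boxes_of,'top','cassette1')
show(finder.tip_of,'top','rack');show(finder.tip_of,'top','stop_mid')
E
```

```text
t 15.2 tcp [ 534.7 -256.9  278.4] q [-3.170e-02  9.995e-01  2.000e-04 -1.000e-04] gap 0.764 F [-0.4  0.4  0.5] qp [ 0.52  0.41 -0.2   1.64  0.09  1.1   1.93]
wrist cassette1 [ 567.2 -324.5   16.7] 0.7
wrist cassette1 [ 538.8 -216.8   15.2] 0.65
top cassette1 [650.6 154.1   9.3] 0.88
top cassette1 [ 303.9 -466.4    4.9] 0.76
top cassette1 [ 539.5 -217.4   12.9] 0.66
wrist cassette1 [ 533.9 -215.2   22.7] 0.65
wrist cassette1 [685.1  96.5  13.1] 0.63
top cassette1 [651.9 151.9  14.7] 0.78
top cassette1 [ 499.3 -218.8   21.3] 0.64
top cassette1 [ 304.6 -517.4   11.4] 0.53
top cassette1 [ 273.7 -246.1   12.8] 0.48
top rack [502.3 212.6  -0.7] 0.62
top stop_mid [419.9 219.6  54.3] 0.74
```

View pics/w4.png

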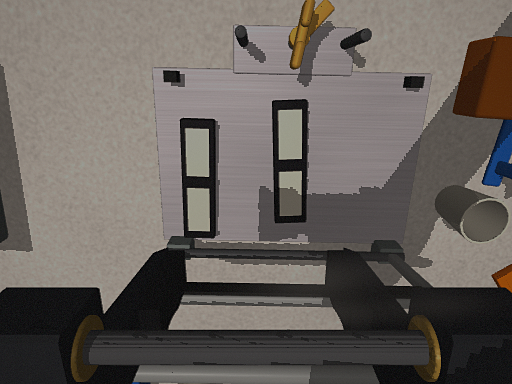

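The frame stands up by itself. The plate holds cassette A at px (291,161) and cassette B at px (199,177). B has shifted back by a few centimetres (the announced knock). I'm measuring both from their corners.

```bash
python3 - <<'E'
from h import *
s=st()
d=snap('wrist'); hsv=cv2.cvtColor(d['color'],cv2.COLOR_RGB2HSV)
for nm,cs in dict(A=[(273,101),(307,99),(307,222),(275,223)],B=[(180,120),(215,118),(217,236),(184,238)]).items():
    w=np.array([px2w(d,s,c,22)[:2] for c in cs]); f=(w[0]+w[1])/2;b=(w[2]+w[3])/2
    print(nm,'c',w.mean(0).round(1),'len',np.linalg.norm(f-b).round(1),'wid',np.linalg.norm(w[0]-w[1]).round(1),np.linalg.norm(w[3]-w[2]).round(1),'az',np.arctan2(*(b-f)[::-1]).round(4))
t=snap('top')
# rack rails in top image: refine from finder
P=(0.057,np.array([525.,-217.]))
for c in [(153,68),(431,73),(163,241)]:print(px2w(d,s,c,8).round(1))
E
```

```text
t 15.7 tcp [ 534.9 -257.1  278.7] q [-0.0288  0.9996 -0.      0.    ] gap 0.769 F [ 0.1 -0.6  0.6] qp [ 0.52  0.41 -0.2   1.64  0.09  1.1   1.93]
A c [ 542.  -214.1] len 149.2 wid 38.3 40.5 az 0.0988
B c [ 568.9 -323.1] len 148.3 wid 40.3 42.6 az 0.0297
[ 442.6 -378.1    8. ]
[429.7 -62.6   8. ]
[ 658.5 -372.9    8. ]
```

>>> {"api": "apply_moves", "payload": {"deltas": [[[-0.8,4.2,4,-0.01,60],[-0.8,4.2,8,-0.01,60],[-0.8,4.2,12,-0.01,60],[-0.8,4.2,16,-0.01,60],[-0.8,4.2,19,-0.01,60],[-0.8,4.2,21.8,-0.01,60],[-0.8,4.2,21.8,-0.01,60]]], "squeeze": 15}}

```text
clock: 16.38
tcp_pos: [536.3, -213.2, 55.3]
orientation: [-0.034, 0.999, 0.002, -0.005]
ft_force: [-0.6, 1.2, 0.3]
finger_gap: 0.763
```

```bash
python3 - <<'E'
from h import *
s=st(); delta(541,-215,10.5)
E
```

```text
t 16.38 tcp [ 536.3 -213.2   55.3] q [-0.0342  0.9994  0.0018 -0.0045] gap 0.763 F [-0.6  1.2  0.3] qp [ 0.43  0.68 -0.17  1.83  0.18  0.66  1.79]
delta cm [-0.45 -0.21  4.48 -0.  ] dist 45.0
```

>>> {"api": "apply_moves", "payload": {"deltas": [[[0,0,2,0,60],[0,0,4,0,60],[0,0,5,0,60],[0,0,5,0,60],[0,0,5,0,60]]], "squeeze": 15}}

```text
clock: 16.8
tcp_pos: [541.0, -215.0, 11.8]
orientation: [-0.034, 0.999, -0.0, 0.0]
ft_force: [1.0, -0.9, -0.1]
finger_gap: 0.763
```

>>> {"api": "apply_moves", "payload": {"deltas": [[[0,0,0,0,255],[0,0,0,0,255],[0,0,0,0,255],[0,0,0,0,255],[0,0,0,0,255],[0,0,0,0,255]]], "squeeze": 15}}

```text
clock: 17.3
tcp_pos: [540.7, -215.0, 11.4]
orientation: [-0.034, 0.999, -0.0, 0.0]
ft_force: [-0.3, 0.0, 6.0]
finger_gap: 0.455
```

>>> {"api": "apply_moves", "payload": {"deltas": [[[0,0,-3,0,255],[0,0,-7,0,255],[0,0,-11,0,255],[0,0,-15,0,255],[0,0,-19,0,255],[0,0,-22,0,255],[0,0,-22,0,255]]], "squeeze": 25}}

```text
clock: 17.88
tcp_pos: [543.8, -215.8, 237.5]
orientation: [-0.034, 0.999, -0.002, 0.005]
ft_force: [1.4, -0.5, -1.6]
finger_gap: 0.45
```

>>> {"api": "apply_moves", "payload": {"deltas": [[[0.8,4,0,0,255],[0.8,8,0,0,255],[0.8,12,0,0,255],[0.8,16,0,0,255],[0.8,19,0,0,255],[0.8,19,0,0,255]]]}}

```text
clock: 18.38
tcp_pos: [518.3, -17.8, 230.1]
orientation: [-0.039, 0.999, 0.002, -0.001]
ft_force: [0.9, -0.2, -1.5]
finger_gap: 0.45
```

>>> {"api": "apply_moves", "payload": {"deltas": [[[0.8,4,0,0,255],[0.8,8,0,0,255],[0.8,12,0,0,255],[0.8,16,0,0,255],[0.8,18,0,0,255],[0.8,18,0,0,255],[0.8,18,0,0,255]]]}}

```text
clock: 18.97
tcp_pos: [498.5, 154.1, 229.9]
orientation: [-0.036, 0.999, -0.0, -0.001]
ft_force: [-0.3, -0.6, -0.2]
finger_gap: 0.449
```

```bash
python3 - <<'E'
from h import *
s=st()
d=snap('wrist','w5.png')
for n in ['stop_mid','rack','cassette1']: show(finder.tip_of,'wrist',n)
E
```

```text
t 18.97 tcp [498.5 154.1 229.9] q [-3.550e-02  9.994e-01 -1.000e-04 -7.000e-04] gap 0.449 F [-0.3 -0.6 -0.2] qp [-0.09  0.36 -0.37  1.87  0.16  0.95  1.12]
wrist stop_mid [417.1 222.3  55.9] 0.58
wrist cassette1 [496.3 154.2 235. ] 0.76
wrist cassette1 [429.5   1.7   2.4] 0.28
```

View pics/w5.png

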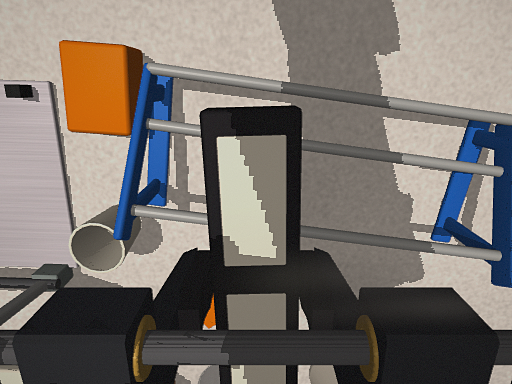

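The held cassette is level and the rack is in clear view. The stop bar runs (147,66)-(510,121), the low rail (148,123)-(500,171) and the high rail (135,211)-(497,257). I'm computing the rack pose from these lines.

```bash
python3 - <<'E'
from h import *
s=st()
d=snap('wrist')
for nm,a,b,z,x in [('stop',(150,66),(510,121),53.7,-82),('low',(150,123),(500,171),62.5,-35),('high',(137,211),(496,256),97.5,35)]:
    A=px2w(d,s,a,z)[:2];B=px2w(d,s,b,z)[:2]; v=B-A; th=np.arctan2(-v[0],v[1]); 
    n=np.array([np.cos(th),np.sin(th)]); print(nm,A.round(1),B.round(1),'yaw',th.round(4),'len',np.linalg.norm(v).round(),'offset n.p - x',(n@A-x).round(1))
E
```

```text
t 19.17 tcp [499.4 151.4 230.3] q [-3.280e-02  9.995e-01 -5.000e-04 -3.000e-04] gap 0.451 F [ 0.3 -0.9 -0.3] qp [-0.08  0.36 -0.37  1.87  0.16  0.95  1.12]
stop [408.4  53.3] [434.  381.8] yaw -0.0778 len 329.0 offset n.p - x 485.0
low [456.4  54.3] [479.2 379.9] yaw -0.0697 len 326.0 offset n.p - x 486.5
high [527.8  50.9] [550.1 373.4] yaw -0.0689 len 323.0 offset n.p - x 488.1
```

>>> {"api": "apply_moves", "payload": {"deltas": [[[-1.0,4,0,0.1,255],[-1.0,8,0,0.137,255],[-1.0,11.1,0,0.137,255],[-1.0,11.1,4,0.137,255],[-1.0,11.1,8,0.137,255],[-1.0,11.1,10,0.137,255],[-1.0,11.1,10,0.137,255],[-1.0,11.1,10,0.137,255]]]}}

```text
clock: 19.88
tcp_pos: [501.5, 263.7, 130.3]
orientation: [0.035, 0.999, -0.001, -0.001]
ft_force: [0.3, 0.8, -0.4]
finger_gap: 0.45
```

```bash
python3 - <<'E'
from h import *
s=st(); delta(502.4,262.9,108,np.pi-.071-2*np.pi if R.from_quat(s['orientation']).as_matrix()[1,0]<0 else np.pi-.071)
d=snap('wrist','w6.png')
E
```

```text
t 19.88 tcp [501.5 263.7 130.3] q [ 3.500e-02  9.994e-01 -6.000e-04 -8.000e-04] gap 0.45 F [ 0.3  0.8 -0.4] qp [-0.31  0.56 -0.33  1.83  0.24  0.79  0.73]
delta cm [-0.09 -0.07  2.23  0.  ] dist 22.0
```

View pics/w6.png

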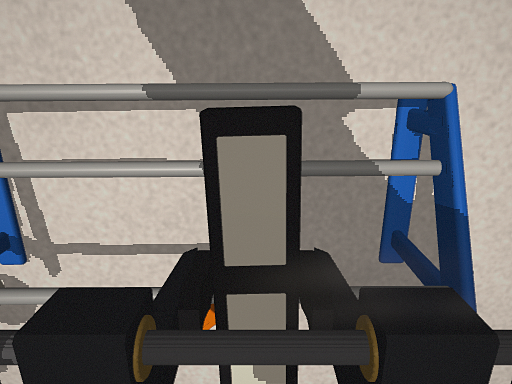

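>>> {"api": "apply_moves", "payload": {"deltas": [[[0,0,1.5,0,255],[0,0,2.3,0,255],[0,0,2.3,0,255],[0,0,2.3,0,255]]], "squeeze": 6}}

```text
clock: 20.27
tcp_pos: [502.1, 264.8, 108.7]
orientation: [0.035, 0.999, 0.0, 0.0]
ft_force: [-0.8, 0.1, -1.4]
finger_gap: 0.453
```

>>> {"api": "apply_moves", "payload": {"deltas": [[[0,0,0.3,0,255],[0,0,0.6,0,255],[0,0,0.9,0,255],[0,0,1.2,0,255],[0,0,1.5,0,255],[0,0,1.7,0,255],[0,0,1.9,0,255],[0,0,1.9,0,255]]], "squeeze": 6}}

```text
clock: 20.93
tcp_pos: [501.6, 264.5, 88.5]
orientation: [0.034, 0.999, -0.0, -0.0]
ft_force: [-0.8, -0.4, -1.7]
finger_gap: 0.453
```

```bash
python3 - <<'E'
from h import *
s=st()
d=snap('wrist','w7.png')
E
```

```text
t 20.93 tcp [501.6 264.5  88.5] q [ 3.450e-02  9.994e-01 -2.000e-04 -1.000e-04] gap 0.453 F [-0.8 -0.4 -1.7] qp [-0.33  0.62 -0.31  1.85  0.27  0.71  0.71]
```

View pics/w7.png

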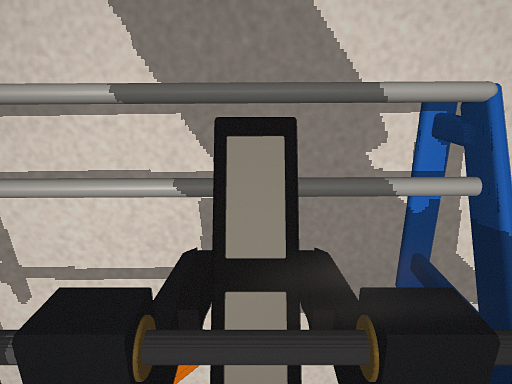

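The cassette has pivoted onto the slope: its low end narrowed to px (215-298, 118), with the stop bar just beyond it at row 93. I'm lowering the last bit and releasing.

>>> {"api": "apply_moves", "payload": {"deltas": [[[0,0,0.15,0,255],[0,0,0.2,0,200],[0,0,0.2,0,110],[0,0,0.2,0,70],[0,0,0.2,0,70],[0,0,0.2,0,70]]]}}

```text
clock: 21.48
tcp_pos: [501.5, 264.6, 86.5]
orientation: [0.034, 0.999, -0.0, -0.0]
ft_force: [0.7, 0.8, 0.5]
finger_gap: 0.72
```

>>> {"api": "apply_moves", "payload": {"deltas": [[[0,0,-2,0,70],[0,0,-5,0,70],[0,0,-9,0,70],[0,0,-13,0,70],[0,0,-16,0,70],[0,0,-16,0,70]]]}}

```text
clock: 21.98
tcp_pos: [504.6, 266.8, 253.3]
orientation: [0.034, 0.999, 0.003, 0.005]
ft_force: [0.3, 0.4, -0.1]
finger_gap: 0.726
```

```bash
python3 - <<'E'
from h import *
s=st()
d=snap('wrist','w8.png'); t=snap('top')
show(finder.tip_of,'wrist','cassette1')
for z in (0,):
  show(finder.tip_of,'top','cassette1',6)
E
```

```text
t 21.98 tcp [504.6 266.8 253.3] q [0.0345 0.9994 0.0028 0.0046] gap 0.726 F [ 0.3  0.4 -0.1] qp [-0.28  0.41 -0.37  1.73  0.17  1.03  0.79]
wrist cassette1 [497.8 264.2  91.7] 0.69
wrist cassette1 [652.5 154.9   8. ] 0.63
top cassette1 [ 226.4 -296.5    6.3] 0.95
top cassette1 [ 570.8 -322.9   16.2] 0.89
top cassette1 [500.1 264.   90.7] 0.89
top cassette1 [ 306.3 -466.7    7.4] 0.86
top cassette1 [652.8 150.7   8. ] 0.74
top cassette1 [ 399.8 -169.8   90.8] 0.63
```

View pics/w8.png

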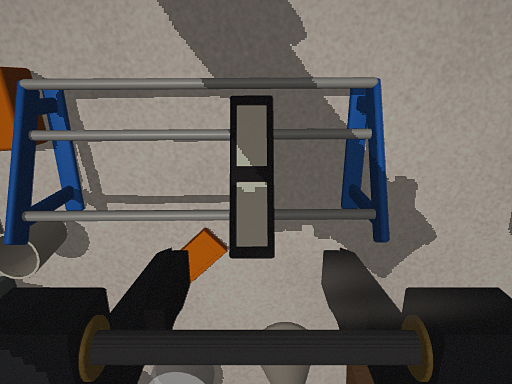

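Cassette A lies straight across both rails, with its low end at px row 96 and the stop bar at row 84. By the finder its centre is at about rack x -7, within the allowed room. Next is cassette B.

>>> {"api": "apply_moves", "payload": {"deltas": [[[-4.6,-29.2,0,0,70],[-4.6,-29.2,0,0,70],[-4.6,-29.2,0,0,70],[-4.6,-29.2,0,0,70],[-4.6,-29.2,0,0,70],[-4.6,-29.2,0,0,70],[-4.6,-29.2,0,0,70],[-4.6,-29.2,0,0,70]]]}}

```text
clock: 22.85
tcp_pos: [526.3, -39.3, 244.7]
orientation: [0.04, 0.999, -0.002, -0.002]
ft_force: [0.5, -0.5, 0.1]
finger_gap: 0.725
```

>>> {"api": "apply_moves", "payload": {"deltas": [[[-4.6,-29.2,0,-0.1,70],[-4.6,-29.2,0,-0.1,70],[-4.6,-29.2,0,-0.1,70],[-4.6,-29.2,0,-0.1,70],[-4.6,-29.2,0,-0.1,70],[-4.6,-29.2,0,-0.1,70],[-4.6,-29.2,0,-0.1,70],[-4.6,-29.2,0,-0.1,70]]]}}

```text
clock: 23.52
tcp_pos: [550.2, -333.5, 244.2]
orientation: [-0.011, 1.0, -0.002, -0.002]
ft_force: [-1.4, -0.5, 0.1]
finger_gap: 0.722
```

```bash
python3 - <<'E'
from h import *
s=st()
d=snap('wrist','w9.png')
show(finder.tip_of,'wrist','cassette1')
E
```

```text
t 23.52 tcp [ 550.2 -333.5  244.2] q [-0.0107  0.9999 -0.002  -0.002 ] gap 0.722 F [-1.4 -0.5  0.1] qp [ 0.59  0.53 -0.16  1.54  0.1   1.08  1.99]
wrist cassette1 [ 571.  -324.1   19. ] 0.86
```

View pics/w9.png

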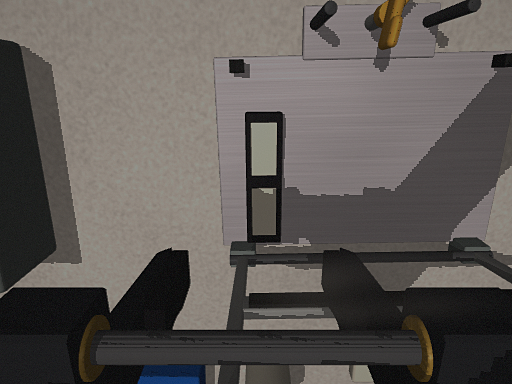

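Cassette B is at px (264,177), upright in the image, so the jaws are in line with it. I'm going down 15 mm in front of its centre to stay away from the raised frame.

>>> {"api": "apply_moves", "payload": {"deltas": [[[-0.6,0.9,4,0,70],[-0.6,0.9,8,0,70],[-0.6,0.9,12,0,70],[-0.6,0.9,15,0,70],[-0.6,0.9,17.5,0,70],[-0.6,0.9,18.4,0,70],[-0.6,0.9,18.4,0,70],[-0.6,0.9,18.4,0,70]]], "squeeze": 15}}

```text
clock: 24.28
tcp_pos: [559.5, -313.8, 63.1]
orientation: [-0.016, 1.0, 0.0, 0.0]
ft_force: [0.2, -0.0, 0.8]
finger_gap: 0.724
```

```bash
python3 - <<'E'
from h import *
s=st(); delta(556,-324,11.5)
E
```

```text
t 24.28 tcp [ 559.5 -313.8   63.1] q [-1.630e-02  9.999e-01  4.000e-04  0.000e+00] gap 0.724 F [ 0.2 -0.   0.8] qp [ 0.54  0.74 -0.15  1.66  0.15  0.75  1.93]
delta cm [ 0.38 -1.01  5.16 -0.  ] dist 53.0
```

>>> {"api": "apply_moves", "payload": {"deltas": [[[0.4,-1.0,1,0,70],[0.4,-1.0,2.5,0,70],[0.4,-1.0,4,0,70],[0.4,-1.0,5.1,0,70],[0.4,-1.0,5.1,0,70]]]}}

```text
clock: 24.7
tcp_pos: [554.6, -324.8, 9.4]
orientation: [-0.016, 1.0, 0.0, -0.001]
ft_force: [-0.4, -0.6, 0.6]
finger_gap: 0.725
```

>>> {"api": "apply_moves", "payload": {"deltas": [[[0,0,0,0,255],[0,0,0,0,255],[0,0,0,0,255],[0,0,0,0,255],[0,0,0,0,255],[0,0,0,0,255]]], "squeeze": 20}}

```text
clock: 25.2
tcp_pos: [555.4, -325.1, 11.8]
orientation: [-0.016, 1.0, 0.0, 0.0]
ft_force: [-0.7, 0.2, -0.7]
finger_gap: 0.449
```

>>> {"api": "apply_moves", "payload": {"deltas": [[[0,0,-3,0,255],[0,0,-7,0,255],[0,0,-11,0,255],[0,0,-15,0,255],[0,0,-19,0,255],[0,0,-22,0,255],[0,0,-22,0,255],[0,0,-22,0,255]]], "squeeze": 25}}

```text
clock: 25.87
tcp_pos: [556.2, -325.0, 233.5]
orientation: [-0.016, 1.0, -0.001, 0.001]
ft_force: [-0.1, -0.9, -1.8]
finger_gap: 0.45
```

```bash
python3 - <<'E'
from h import *
s=st()
# rack slot at y=-48 ; TCP 15 mm below the cassette centre
O=(-.071,np.array([503.,214.7])); w=wpt(O,-4-15,-48); print(w); delta(w[0],w[1],233)
E
```

```text
t 25.87 tcp [ 556.2 -325.   233.5] q [-1.590e-02  9.999e-01 -6.000e-04  1.500e-03] gap 0.45 F [-0.1 -0.9 -1.8] qp [ 0.58  0.54 -0.18  1.55  0.1   1.06  1.98]
[480.64273195 168.16880009]
delta cm [ 5.98 49.53  0.05 -0.  ] dist 499.0
```

>>> {"api": "apply_moves", "payload": {"deltas": [[[0.5,4,0,0,255],[1,8,0,0,255],[1.5,12,0,0,255],[2,16,0,0,255],[2.5,20,0,0,255],[3,24.8,0,0,255],[3,24.8,0,0,255]]]}}

```text
clock: 26.45
tcp_pos: [515.6, -70.2, 230.1]
orientation: [-0.02, 1.0, 0.002, -0.001]
ft_force: [0.4, 0.3, -1.3]
finger_gap: 0.45
```

>>> {"api": "apply_moves", "payload": {"deltas": [[[0.5,4,0,0.1,255],[1,8,0,0.1,255],[1.5,12,0,0.1,255],[2,16,0,0.1,255],[2.5,20,0,0.1,255],[3,24.8,0,0.1,255],[3,24.8,0,0.1,255],[3,24.8,0,0.1,255]]]}}

```text
clock: 27.12
tcp_pos: [478.4, 171.7, 230.4]
orientation: [0.031, 1.0, 0.0, -0.001]
ft_force: [-0.0, -0.6, -0.4]
finger_gap: 0.454
```

>>> {"api": "apply_moves", "payload": {"deltas": [[[0,0,4,0,255],[0,0,8,0,255],[0,0,10,0,255],[0,0,10,0,255],[0,0,10,0,255],[0,0,10,0,255]]]}}

```text
clock: 27.62
tcp_pos: [480.7, 167.8, 132.6]
orientation: [0.035, 0.999, -0.0, 0.0]
ft_force: [0.8, 0.7, -1.1]
finger_gap: 0.447
```

```bash
python3 - <<'E'
from h import *
s=st(); m=R.from_quat(s['orientation']).as_matrix(); f=np.arctan2(m[1,0],m[0,0])
delta(480.6,168.2,108,np.pi-.071 if f>0 else -np.pi-.071)
d=snap('wrist','w10.png')
E
```

```text
t 27.62 tcp [480.7 167.8 132.6] q [ 3.520e-02  9.994e-01 -0.000e+00  5.000e-04] gap 0.447 F [ 0.8  0.7 -1.1] qp [-0.17  0.47 -0.32  1.98  0.22  0.72  0.88]
delta cm [0.02 0.04 2.46 0.  ] dist 25.0
```

View pics/w10.png

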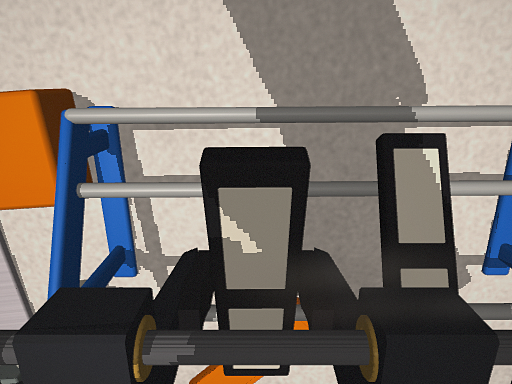

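B has tipped a little in the grip, with its low end up (front face showing at px rows 151-187). The high rail will push it back over. I'm lowering slowly with a light grip.

>>> {"api": "apply_moves", "payload": {"deltas": [[[0,0,0.5,0,255],[0,0,1.0,0,255],[0,0,1.4,0,255],[0,0,1.8,0,255],[0,0,2.2,0,255],[0,0,2.5,0,255],[0,0,2.8,0,255],[0,0,2.8,0,255]]], "squeeze": 7}}

```text
clock: 28.33
tcp_pos: [479.6, 168.7, 103.1]
orientation: [0.034, 0.999, -0.0, -0.0]
ft_force: [-1.0, -0.0, -1.2]
finger_gap: 0.452
```

>>> {"api": "apply_moves", "payload": {"deltas": [[[0,0,0.4,0,255],[0,0,0.8,0,255],[0,0,1.2,0,255],[0,0,1.6,0,255],[0,0,2.0,0,255],[0,0,2.2,0,255],[0,0,2.2,0,255]]], "squeeze": 7}}

```text
clock: 28.92
tcp_pos: [479.8, 168.6, 81.4]
orientation: [0.034, 0.999, -0.0, -0.0]
ft_force: [0.1, -0.4, -1.1]
finger_gap: 0.454
```

```bash
python3 - <<'E'
from h import *
s=st()
d=snap('wrist','w11.png')
E
```

```text
t 28.92 tcp [479.8 168.6  81.4] q [ 3.440e-02  9.994e-01 -1.000e-04 -1.000e-04] gap 0.454 F [ 0.1 -0.4 -1.1] qp [-0.2   0.56 -0.29  2.    0.27  0.62  0.84]
```

View pics/w11.png

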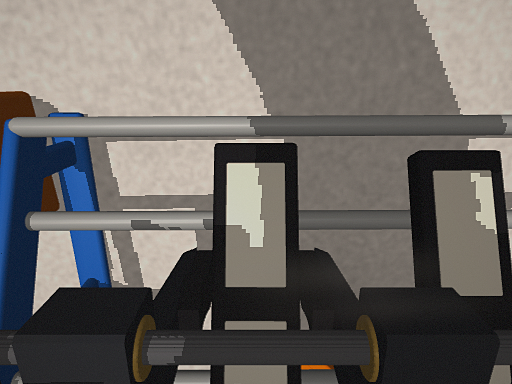

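B now lies parallel to A on the slope, with its low end at px row 144 next to A's at row 152. I'm releasing it.

>>> {"api": "apply_moves", "payload": {"deltas": [[[0,0,0.1,0,255],[0,0,0.1,0,200],[0,0,0.1,0,110],[0,0,0.1,0,85],[0,0,0.1,0,85],[0,0,0.1,0,85]]]}}

```text
clock: 29.47
tcp_pos: [479.8, 168.7, 80.6]
orientation: [0.034, 0.999, -0.0, -0.0]
ft_force: [0.3, -0.4, 0.1]
finger_gap: 0.666
```

>>> {"api": "apply_moves", "payload": {"deltas": [[[0,0,-2,0,85],[0,0,-5,0,85],[0,0,-9,0,85],[0,0,-13,0,85],[0,0,-17,0,85],[0,0,-21,0,85],[0,0,-21,0,85],[0,0,-21,0,85]]]}}

```text
clock: 30.13
tcp_pos: [481.1, 169.2, 292.9]
orientation: [0.035, 0.999, 0.001, 0.002]
ft_force: [-0.5, 0.0, -1.4]
finger_gap: 0.672
```

```bash
python3 - <<'E'
from h import *
s=st()
d=snap('wrist','w12.png'); t=snap('top'); sd=snap('side')
O=np.array([503.,214.7]); n=np.array([np.cos(.071),-np.sin(.071)]); q=np.array([-n[1],n[0]])
for c in ['wrist','top','side']:
  for r in finder.tip_of(c,'cassette1')[:8]:
    p=np.array(r['location'][:2])-O
    if r['location'][2]>60: print(c,'rack xy',round(p@n,1),round(p@q,1),'z',round(r['location'][2],1),round(r['confidence'],2))
  show(finder.tip_of,c,'frame_grip',2)
delta(625,-110,330,np.pi/2+.055)
E
```

```text
t 30.13 tcp [481.1 169.2 292.9] q [3.450e-02 9.994e-01 8.000e-04 2.400e-03] gap 0.672 F [-0.5  0.  -1.4] qp [-0.11  0.26 -0.38  1.83  0.11  1.07  0.97]
wrist rack xy -8.5 -46.9 z 91.5 0.75
wrist rack xy -6.4 48.4 z 92.3 0.69
top frame_grip [ 626.5 -126.6  250.2] 0.89
top frame_grip [ 525.3 -218.9   -1.8] 0.19
side rack xy -3.6 48.1 z 88.4 0.85
side rack xy -3.6 -49.3 z 92.7 0.64
side frame_grip [ 624.4 -127.9  247.6] 0.67
delta cm [-16.42 -26.8   -4.     1.45] dist 317.0
```

View pics/w12.png

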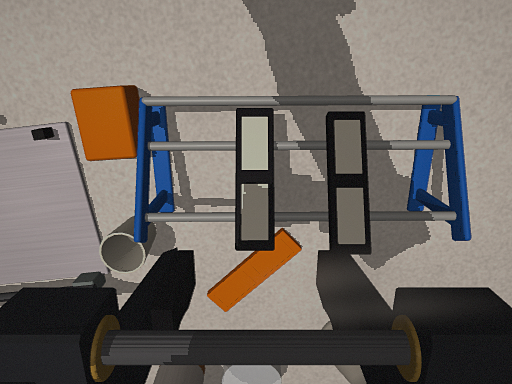

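Both cassettes lie flat and parallel across both rails at px (254,179) and (348,182), with a clear gap and their low ends at the stop bar. Now I'm folding the frame down.

>>> {"api": "apply_moves", "payload": {"deltas": [[[-16.4,-26.8,-4,0.9,120],[-16.4,-26.8,-4,0.9,120],[-16.4,-26.8,-4,0.9,120],[-16.4,-26.8,-4,0.9,120],[-16.4,-26.8,-4,0.9,120],[-16.4,-26.8,-4,0.9,120],[-16.4,-26.8,-4,0.9,120],[-16.4,-26.8,-4,0.9,120]]]}}

```text
clock: 31.25
tcp_pos: [626.1, -115.1, 330.8]
orientation: [0.47, 0.882, -0.001, 0.001]
ft_force: [-0.5, 0.3, -0.3]
finger_gap: 0.528
```

>>> {"api": "apply_moves", "payload": {"deltas": [[[0,0,0,0.55,120],[0,0,0,0.55,120],[0,0,0,0.55,120],[0,0,0,0.55,120],[0,0,0,0.55,120],[0,0,0,0.55,120]]]}}

```text
clock: 31.75
tcp_pos: [625.0, -109.7, 330.2]
orientation: [0.689, 0.725, -0.0, -0.0]
ft_force: [0.5, 0.4, 0.6]
finger_gap: 0.53
```

```bash
python3 - <<'E'
from h import *
s=st(); snap('wrist'); show(finder.tip_of,'wrist','frame_grip',2)
delta(624,-109,242,np.pi/2+.055)
E
```

```text
t 31.75 tcp [ 625.  -109.7  330.2] q [ 6.890e-01  7.247e-01 -3.000e-04 -3.000e-04] gap 0.53 F [0.5 0.4 0.6] qp [ 0.08  0.43  0.04  1.48 -0.02  1.23  0.17]
wrist frame_grip [ 622.6 -127.   244.7] 0.9
delta cm [ 0.08 -0.09  8.83 -0.  ] dist 88.0
```

>>> {"api": "apply_moves", "payload": {"deltas": [[[0,-0.1,3,0,120],[0,-0.1,5.5,0,120],[0,-0.1,7.5,0,120],[0,-0.1,8.8,0,120],[0,-0.1,8.8,0,120],[0,-0.1,8.8,0,120]]]}}

```text
clock: 32.35
tcp_pos: [623.8, -109.9, 242.4]
orientation: [0.688, 0.726, -0.0, -0.001]
ft_force: [0.4, -0.1, -0.8]
finger_gap: 0.531
```

>>> {"api": "apply_moves", "payload": {"deltas": [[[0,0,0,0,255],[0,0,0,0,255],[0,0,0,0,255],[0,0,0,0,255],[0,0,0,0,255],[0,0,0,0,255]]], "squeeze": 20}}

```text
clock: 32.85
tcp_pos: [624.3, -110.0, 243.2]
orientation: [0.688, 0.725, 0.0, 0.0]
ft_force: [0.0, -0.6, 1.6]
finger_gap: 0.144
```

>>> {"api": "apply_moves", "payload": {"deltas": [[[0,-1.9,0.3,0,255],[0,-3.8,0.8,0,255],[0,-5.6,1.5,0,255],[0,-7.4,2.3,0,255],[0,-9.0,3.3,0,255],[0,-10.6,4.4,0,255],[0,-12.1,5.6,0,255],[0,-12.1,5.6,0,255]]]}}

```text
clock: 33.52
tcp_pos: [501.3, -115.1, 185.1]
orientation: [0.688, 0.725, 0.0, -0.001]
ft_force: [1.8, 2.7, -7.3]
finger_gap: 0.147
```

```bash
python3 - <<'E'
from h import *
s=st()
E
```

```text
t 33.52 tcp [ 501.3 -115.1  185.1] q [ 6.884e-01  7.254e-01  2.000e-04 -9.000e-04] gap 0.147 F [ 1.8  2.7 -7.3] qp [ 0.12  0.38  0.02  1.94 -0.01  0.82  0.2 ]
```

>>> {"api": "apply_moves", "payload": {"deltas": [[[0,-1.4,1.4,0,255],[0,-2.6,2.9,0,255],[0,-3.7,4.5,0,255],[0,-4.6,6.2,0,255],[0,-5.4,7.9,0,255],[0,-6.0,9.8,0,255],[0,-6.5,11.7,0,255],[0,-6.7,13.2,0,255]]]}}

```text
clock: 34.18
tcp_pos: [436.6, -118.6, 54.1]
orientation: [0.688, 0.726, 0.001, -0.0]
ft_force: [-0.5, 4.5, 1.5]
finger_gap: 0.149
```

>>> {"api": "apply_moves", "payload": {"deltas": [[[0,0,1.0,0,255],[0,0,2.0,0,255],[0,0,2.6,0,255],[0,0,2.8,0,255],[0,0,2.8,0,255]]]}}

```text
clock: 34.6
tcp_pos: [434.9, -118.7, 26.3]
orientation: [0.688, 0.726, -0.001, -0.002]
ft_force: [-2.8, 5.3, -1.0]
finger_gap: 0.149
```

```bash
python3 - <<'E'
from h import *
s=st(); snap('top'); show(finder.tip_of,'top','frame_grip',2); snap('side'); show(finder.tip_of,'side','frame_grip',2)
E
```

```text
t 34.6 tcp [ 434.9 -118.7   26.3] q [ 0.6882  0.7255 -0.0009 -0.002 ] gap 0.149 F [-2.8  5.3 -1. ] qp [ 0.16  0.59  0.01  2.16 -0.01  0.39  0.23]
side frame_grip [ 432.4 -136.    34.4] 0.78
side frame_grip [502.6 216.6  -2.5] 0.43
```

>>> {"api": "apply_moves", "payload": {"deltas": [[[0,0,0.2,0,255],[0,0,0.4,0,255],[0,0,0.5,0,255],[0,0,0.5,0,255]]]}}

```text
clock: 35.13
tcp_pos: [435.0, -119.7, 22.9]
orientation: [0.689, 0.725, -0.001, -0.001]
ft_force: [-8.6, 4.2, 26.2]
finger_gap: 0.153
```

The frame met firm resistance of 26 N at the down position, so it is fully folded. I'm releasing it and going back to the nut.

>>> {"api": "apply_moves", "payload": {"deltas": [[[0,0,-0.5,0,120],[0,0,-0.5,0,120],[0,0,-0.5,0,120],[0,0,-0.5,0,120],[0,0,-4,0,120],[0,0,-8,0,120],[0,0,-12,0,120],[0,0,-16,0,120]]]}}

```text
clock: 35.8
tcp_pos: [435.8, -119.8, 183.2]
orientation: [0.689, 0.725, -0.0, -0.0]
ft_force: [0.4, 0.3, 0.3]
finger_gap: 0.527
```

>>> {"api": "apply_moves", "payload": {"deltas": [[[-10.1,-3.4,0,-0.9,140],[-10.1,-3.4,0,-0.9,140],[-10.1,-3.4,0,-0.9,140],[-10.1,-3.4,0,-0.9,140],[-10.1,-3.4,0,-0.9,140],[-10.1,-3.4,0,-0.9,140],[-10.1,-3.4,0,-0.9,140],[-10.1,-3.4,0,-0.9,140]]]}}

```text
clock: 36.47
tcp_pos: [407.5, -222.6, 181.4]
orientation: [0.302, 0.953, 0.0, -0.0]
ft_force: [0.2, 0.2, -0.4]
finger_gap: 0.451
```

>>> {"api": "apply_moves", "payload": {"deltas": [[[0,0,0,-0.5,140],[0,0,0,-0.5,140],[0,0,0,-0.5,140],[0,0,0,-0.5,140],[0,0,0,-0.5,140],[0,0,0,-0.5,140]]]}}

```text
clock: 36.97
tcp_pos: [407.5, -222.5, 181.5]
orientation: [0.061, 0.998, 0.0, -0.0]
ft_force: [0.2, 0.1, 0.7]
finger_gap: 0.452
```

```bash
python3 - <<'E'
from h import *
s=st(); snap('wrist','w13.png'); show(finder.tip_of,'wrist','wing_a',3); show(finder.tip_of,'wrist','frame_grip',2); show(finder.tip_of,'wrist','pin_l',2)
delta(406.5,-222,66.5,3.03)
E
```

```text
t 36.97 tcp [ 407.5 -222.5  181.5] q [ 6.140e-02  9.981e-01  1.000e-04 -1.000e-04] gap 0.452 F [0.2 0.1 0.7] qp [ 0.57  0.31 -0.2   2.06  0.09  0.78  1.77]
wrist wing_a [ 383.3 -217.5   72.4] 0.84
wrist wing_a [ 433.3 -225.6   75.6] 0.76
wrist frame_grip [ 438.3 -132.9   32.1] 0.56
wrist pin_l [ 383.2 -218.7   75.3] 0.74
wrist pin_l [ 403.7 -165.7   85.7] 0.63
delta cm [ 1.100e-01  2.000e-02  1.152e+01 -1.000e-02] dist 115.0
```

View pics/w13.png

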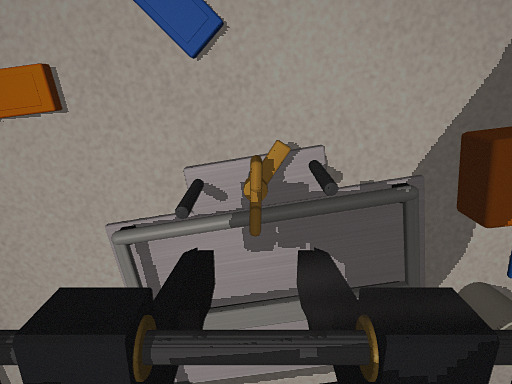

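The frame is down, with its bar at px row 200-235. The wing bar is at px (256,157)-(256,234), in line with the jaws, and the tongue is clear at (280,155). I'm gripping it and turning clockwise.

>>> {"api": "apply_moves", "payload": {"deltas": [[[0.05,0,4,0.02,140],[0.05,0,7,0.02,140],[0.05,0,9,0.02,140],[0.05,0,10.5,0.02,140],[0.05,0,11.4,0.02,140],[0.05,0,11.4,0.02,140],[0.05,0,11.4,0.02,140]]], "squeeze": 40}}

```text
clock: 37.75
tcp_pos: [407.2, -222.3, 67.9]
orientation: [0.07, 0.998, -0.0, -0.0]
ft_force: [-0.1, 0.5, -0.2]
finger_gap: 0.453
```

>>> {"api": "apply_moves", "payload": {"deltas": [[[0,0,0,0,255],[0,0,0,0,255],[0,0,0,0,255],[0,0,0,0,255],[0,0,0,0,255],[0,0,0,0,255]]], "squeeze": 40}}

```text
clock: 38.25
tcp_pos: [407.3, -222.6, 68.1]
orientation: [0.069, 0.998, -0.0, 0.0]
ft_force: [-1.1, 0.0, 4.2]
finger_gap: 0.099
```

>>> {"api": "apply_moves", "payload": {"deltas": [[[0,0,0,0.1,255],[0,0,0,0.2,255],[0,0,0,0.3,255],[0,0,0,0.4,255],[0,0,0,0.5,255],[0,0,0,0.6,255],[0,0,0,0.7,255],[0,0,0,0.8,255]]]}}

```text
clock: 38.92
tcp_pos: [406.9, -223.4, 68.1]
orientation: [0.455, 0.891, -0.001, 0.0]
ft_force: [-2.6, -3.1, 5.2]
finger_gap: 0.1
```

```bash
python3 - <<'E'
from h import *
s=st(); print(s['wrist_torque']); m=R.from_quat(s['orientation']).as_matrix(); print('phi',np.arctan2(m[1,0],m[0,0]))
E
```

```text
t 38.92 tcp [ 406.9 -223.4   68.1] q [ 4.548e-01  8.906e-01 -5.000e-04  4.000e-04] gap 0.1 F [-2.6 -3.1  5.2] qp [ 0.36  0.51  0.06  2.13 -0.06  0.5   1.08]
[-0.70228681  0.5235179   0.10787196]
phi 2.1972393242811563
```

>>> {"api": "apply_moves", "payload": {"deltas": [[[0,0,0,0.1,255],[0,0,0,0.2,255],[0,0,0,0.3,255],[0,0,0,0.4,255],[0,0,0,0.5,255],[0,0,0,0.6,255],[0,0,0,0.7,255],[0,0,0,0.8,255]]]}}

```text
clock: 39.58
tcp_pos: [406.0, -223.6, 68.1]
orientation: [0.766, 0.643, -0.001, 0.0]
ft_force: [-4.8, -4.2, 7.4]
finger_gap: 0.099
```

>>> {"api": "apply_moves", "payload": {"deltas": [[[0,0,0,0.1,255],[0,0,0,0.2,255],[0,0,0,0.3,255],[0,0,0,0.4,255],[0,0,0,0.5,255],[0,0,0,0.6,255],[0,0,0,0.65,255],[0,0,0,0.65,255]]]}}

```text
clock: 40.25
tcp_pos: [405.3, -223.3, 68.1]
orientation: [0.931, 0.366, -0.001, -0.0]
ft_force: [-7.5, -1.8, 11.8]
finger_gap: 0.1
```

```bash
python3 - <<'E'
from h import *
s=st(); print(s['wrist_torque']); m=R.from_quat(s['orientation']).as_matrix(); print('phi',np.arctan2(m[1,0],m[0,0]))
E
```

```text
t 40.25 tcp [ 405.3 -223.3   68.1] q [ 9.308e-01  3.656e-01 -1.100e-03 -2.000e-04] gap 0.1 F [-7.5 -1.8 11.8] qp [ 0.05  0.56  0.44  2.15 -0.46  0.53  0.01]
[-0.59827836  1.5086892  -0.04880038]
phi 0.7485765553174922
```

>>> {"api": "apply_moves", "payload": {"deltas": [[[-0.07,-0.07,-0.1,0.04,255],[-0.07,-0.07,-0.1,0.08,255],[-0.07,-0.07,-0.1,0.12,255],[-0.07,-0.07,-0.1,0.14,255],[-0.07,-0.07,-0.1,0.14,255]]]}}

```text
clock: 40.67
tcp_pos: [405.2, -223.2, 68.3]
orientation: [0.954, 0.301, -0.001, 0.001]
ft_force: [-1.3, -5.4, -9.8]
finger_gap: 0.099
```

```bash
python3 - <<'E'
from h import *
s=st(); print(s['wrist_torque']); m=R.from_quat(s['orientation']).as_matrix(); print('phi',np.arctan2(m[1,0],m[0,0]))
E
```

```text
t 40.67 tcp [ 405.2 -223.2   68.3] q [ 9.536e-01  3.010e-01 -8.000e-04  6.000e-04] gap 0.099 F [-1.3 -5.4 -9.8] qp [ 0.02  0.56  0.47  2.15 -0.49  0.53 -0.09]
[-1.1586374   0.40223747  0.0470759 ]
phi 0.6113924346028933
```

>>> {"api": "apply_moves", "payload": {"deltas": [[[0,0,0.05,0.04,255],[0,0,0.05,0.07,255],[0,0,0.05,0.1,255],[0,0,0.05,0.1,255]]]}}

```text
clock: 41.0
tcp_pos: [405.2, -223.1, 68.2]
orientation: [0.967, 0.254, -0.001, 0.0]
ft_force: [-3.8, -5.0, -0.3]
finger_gap: 0.105
```

```bash
python3 - <<'E'
from h import *
s=st(); print(s['wrist_torque']); m=R.from_quat(s['orientation']).as_matrix(); print('phi',np.arctan2(m[1,0],m[0,0]))
E
```

```text
t 41.0 tcp [ 405.2 -223.1   68.2] q [ 9.673e-01  2.538e-01 -8.000e-04  5.000e-04] gap 0.105 F [-3.8 -5.  -0.3] qp [ 0.    0.57  0.5   2.15 -0.52  0.54 -0.16]
[-0.99354938  0.82420848  0.74045252]
phi 0.5132226090572478
```

The moment rose to +0.74 N m, so the nut is tight. I'm releasing it, rising clear and checking.

>>> {"api": "apply_moves", "payload": {"deltas": [[[0,0,0,-0.03,140],[0,0,0,-0.03,140],[0,0,0,-0.03,140],[0,0,0,-0.03,140],[0,0,-4,-0.03,140],[0,0,-8,-0.03,140],[0,0,-12,-0.03,140],[0,0,-16,-0.03,140]]]}}

```text
clock: 41.67
tcp_pos: [405.5, -222.1, 229.8]
orientation: [0.963, 0.268, -0.001, -0.0]
ft_force: [1.4, -0.1, -0.1]
finger_gap: 0.452
```

```bash
python3 - <<'E'
from h import *
s=st(); O=np.array([503.,214.7]); n=np.array([np.cos(.071),-np.sin(.071)]); q=np.array([-n[1],n[0]])
d={c:snap(c) for c in ('wrist','top','side')}
r=finder.tip_of('wrist','wing_a'); p=[np.array(a['location']) for a in r if abs(a['location'][0]-406)<40 and abs(a['location'][1]+222)<35][:2]; print(np.round(p,1).tolist())
if len(p)>1: v=p[0]-p[1]; print('wing az',np.arctan(v[1]/v[0]))
for c in ('wrist','top','side'): show(finder.tip_of,c,'frame_grip',1)
for c in ('top','side'):
  for n_ in ('beaker','tip_box','reagent'): show(finder.tip_of,c,n_,1)
  for a in finder.tip_of(c,'cassette1'):
    w=np.array(a['location'][:2])-O
    if a['location'][2]>60 and abs(w@n)<60: print(c,'rack',round(w@n,1),round(w@q,1),round(a['location'][2],1))
bgr=lambda c:cv2.cvtColor(d[c]['color'],cv2.COLOR_RGB2BGR)
im=np.hstack([cv2.resize(bgr('wrist')[90:330,130:400],(400,356)),cv2.resize(bgr('side')[90:310,120:370],(400,356))])
cv2.imwrite('pics/fin.png',im)
E
```

```text
t 41.67 tcp [ 405.5 -222.1  229.8] q [ 9.635e-01  2.678e-01 -5.000e-04 -2.000e-04] gap 0.452 F [ 1.4 -0.1 -0.1] qp [-0.22  0.27  0.73  2.06 -0.23  0.89 -0.38]
[[427.7, -206.9, 73.2], [384.7, -235.6, 76.3]]
wing az 0.5885390841827942
wrist frame_grip [ 433.6 -134.6   28.9] 0.68
top frame_grip [ 438.  -138.3   36.3] 0.95
side frame_grip [ 433.9 -134.8   35.3] 0.94
top beaker [579.7   4.5   1.7] 0.61
top tip_box [427.6   2.3   0. ] 0.75
top reagent [821.5  30.    1.2] 0.94
top rack -7.5 -47.1 92.3
top rack -4.9 46.0 91.9
side beaker [585.8   1.7   2.3] 0.49
side tip_box [435.2   3.5   4.3] 0.89
side reagent [823.9  27.2  -4.7] 0.76
side rack -3.3 -45.5 91.6
side rack -3.4 51.0 94.3
```

View pics/fin.png

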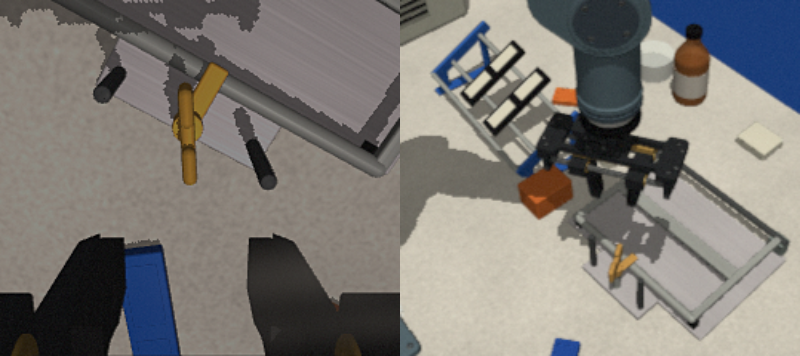

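The left half shows the tongue at px (210,90) back over the frame's front bar, with the wings turned to the tight side. The right half shows both cassettes on the rack at px (495,72) and (517,100), the frame down over the empty press, and the arm clear. I'm handing in.

```bash
python3 -c "
from bench import ticket
print(ticket.close_job())"
```

```text
the job is handed in; nothing more can be done
None
```

The job is done and handed in at about 42 s on the robot's clock. No result was reported back.

- **Nut and frame, opening:** I turned the nut anticlockwise to its stop, about 2.3 rad, where the wrist moment jumped to -0.67 N m. Only then did I raise the frame, to about 1.45 rad, and it stood by itself.
- **Cassettes:** Two were in the press. One was knocked a few centimetres aside during the run, so I measured it again before picking it up. Both lie on the rack at rack y of about -47 and +48, straight and flat across both rails with a clear gap. Their centres read rack x -3 to -8, so the low ends are within about 8 mm of the stop bar.
- **Frame and nut, closing:** I folded the frame down until it resisted with about 26 N, then turned the nut clockwise until the moment rose to +0.74 N m. The last picture shows the tongue back over the front bar.

The beaker, tip box and bottle read within about 4 mm of where they started, and I kept clear of the blue and orange look-alikes. The second cassette tipped in the grip on the way, but it levelled out on the rails. Repeat readings of the same positions differed by about 5 mm.

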